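Draw the fuse from a bench supply unit

TASK

The fuse of the grey bench supply unit is to be changed. Swing the flip cover on its top panel open by its finger tab, well past upright, unscrew the round fluted fuse cap beneath it counter-clockwise until you feel its thread let go, without wrenching it or pulling hard against the thread, then draw the fuse carrier straight out and set it down gently in the open parts tin. Leave the cover open and the other things on the bench where they are.

Things in the scene. Friction and masses are not known exactly. Their poses are not given: they have to be found in the camera images.
- power_unit: grey bench supply unit, flat case 150 (x) x 180 (y) x 70 mm high, fixed; origin at the centre of its underside, z up, front faces its -x. Its fuse holder stands upright in the top panel at (-8, +30) mm: a black collar 42 mm across, 4 mm high, in a 2 mm flange 66 mm across; a flat outlet lies beside it
- flip_cover (a joint): grey plastic flip cover over the fuse cap, on a pin along the unit's y behind the cap; 0 = shut, grows as it opens up and backwards, stop at 2.3; starts at 0 to 0.12. Stiff (about 2 N at the tab), stays where it is left. 50 mm wide, skirts 14 mm deep; open past 1.75 it leaves the gripper room above the cap
- cover_tab (a point): middle of the cover's finger tab: the tab is 14 mm wide along y, 5 mm thick, its free end 8 mm in front of this point, the cover's front skirt 14 mm behind it. Pinched by its two sides from above it pivots between the pads as it swings. When shut, x points to the hinge
- cover_hinge (a point): middle of the hinge pin, 31 mm above the top panel, 40 mm behind the fuse holder's axis, 83 mm from the tab point. Its two ears stand 36 to 44 mm behind that axis, 17 to 24 mm to either side, and are as high as the pin
- holder_mouth (a point): centre of the collar's rim, on the fuse holder's axis, 74 mm above the bench; z along the axis. The thread below is right-handed, coarse, two-start: two entry slots, unseen under the cap. The lugs must be turned about 25 to 80 degrees to reach them (differs each time); in a slot they have some 18 degrees of play, then a hard stop
- fuse_carrier: fuse carrier, 56 mm long, 50 to 80 g: white barrel with brass foot, 19 mm across, 36 mm long, under a black cap. Origin at the foot, z up through the cap. Two lugs (6 mm wide, 15.5 mm from the axis, 22 to 26 mm above the foot) sit under the thread and stand a pull, push or twist of 22 N. Freed, a spring of 2 to 3 N lifts it up to 8 mm; clear after 40 mm
- cap_top (a point): centre of the top of the fluted round black fuse cap, 30 mm across, sides 36 to 55 mm above the carrier's foot; at the start its underside is 2 to 6 mm above the collar's rim. Counter-clockwise from above unscrews; it climbs about 0.06 mm a degree. A light upward pull (3 to 8 N) while turning shows when it lets go
- parts_tin: green hinged tin for small parts, 69 (x) x 103 (y) x 27 mm, 0.3 kg, loose, its lid standing open at its +x side, leaning back, 90 mm high; origin at the centre of its underside, z up. Inside about 63 x 96 mm, walls 24 mm high, floor 1 mm above the bench
- flux_syringe: flux syringe, 129 mm long; to be left alone
- box_relay: small black relay 28 x 28 x 22 mm, in front of the tin; to be left alone
- big_capacitor: standing capacitor, 35 mm across, 51 mm high, behind the supply unit; to be left alone
- tape_roll: roll of orange tape, 73 mm across, 19 mm high, at the back; to be left alone
- spare_fuses: brown block with two white fuses, 20 x 45 x 22 mm, in front of the supply unit; to be left alone
There are look-alikes about, which are no part of the job. There is more than one size of the parts_tin; the one meant has the size given above.

How it is judged:
By the outcome, as a careful person would: the job done as asked, in the order asked, and still so for the second after the job is handed in, with the robot touching nothing.
It also fails if it takes over 72 s, if anything falls off the work surface, if the arm or the gripper's body presses on something with over 40 N, if the wrist force passes 120 N, or if a joint passes its speed limit or range.

ROBOT

A 7-joint arm with a two-finger parallel gripper is mounted at the origin on a cart in front of the work surface, level with it; the furniture and walls round the work are solid. World frame = base frame: x ahead of the robot, y to its left, z up, the work surface at z = 0. Lengths are in mm, angles in rad, forces in N, time in s.
With the tool pointing down it reaches from about 400 to 875 mm from the base axis. Payload 4.4 kg.
Tool frame: the origin (TCP) lies midway between the tips of the shut fingers; the grasp point (between the pads) lies ctrl.grip_depth behind it (ctrl.grip_depth is the distance from the TCP to the grasp point, in mm); z points along the fingers, y is the line along which they close (so a half turn about z gives the same grasp; the last joint's range is limited). The gripper opens to 85 mm and grips with 20 to 120 N. Pads are 22 mm wide; open, the fingers measure 114 mm over their backs; the gripper's body (76 mm by 85 mm) begins 54 mm behind the grasp point. The pads swing forward as they close: fully open they stand 13 mm farther back than shut.
Start: joints at [1.075, 0.628, 0.038, 1.517, -0.027, 0.996, -0.02], TCP at [270.876, -590.884, 231.313] pointing down, gripper open.
Joint ranges: [-3.06, 3.06], [-0.37, 2.12], [-1.25, 1.32], [0.18, 2.47], [-1.1, 4.24], [0.23, 1.98], [-2.94, 2.94]. Speed limits (rad/s): [2.57, 2.57, 3.14, 3.14, 3.14, 3.14, 3.14].

INTERFACE

Orientations are given as [roll, pitch, yaw] about the fixed x, y, z axes, in that order (R = Rz(yaw) Ry(pitch) Rx(roll)).
In Python, from cell import ctrl gives the robot as it stands.
- The arm moves only by the tool carry_out, never from a script. Its argument "deltas" is one flat list of numbers, 7 for each row, row after row: the turn, a rotation vector about the tool's x, y, z in degrees, then the shift along the tool's x, y, z in m, then the closure, from -1 (fully open) to 1 (shut). In form: [wx, wy, wz, dx, dy, dz, claw, wx, wy, wz, dx, dy, dz, claw, ...]. A call has 1 to 12 rows; each row shifts and turns the commanded pose from where the row before left it, along the tool's axes as they then stand; what a row does not reach is not made up. A row lasts 1/8 s, in which the tool goes at most 62.5 mm and 10.7 degrees, less where a joint would pass 70% of its speed; a pose out of reach is approached as far as the arm can. A call with a gripper value outside its range is refused whole. The fingers move at their own pace and stop on an object; the grip force is fixed at half the most. Time passes only in rows, so rows that do not move let the fingers close. It gives the time, the measured TCP pose, the force, the opening and the grip force at its end, in the units of the state.
- ctrl.read_state(): the state, without advancing time (a new reading comes with each control period).
- ctrl.get_image(name): name is "scene" or "top" or "wrist"; returns the picture (384x512x3 uint8, red, green, blue); there is no depth.
- ctrl.calibration(name): a dict with "mtx" (3x3 intrinsics, pixels), "R" (3x3) and "t" (3): a world point X has camera coordinates R X + t. Camera axes: x right, y down, z forward; pixel columns grow to the right and rows downward; lengths in mm; the calibration is good to about 2 mm. A picture is of the moment at which its call begins: read the wrist's pose just before it. calibration takes no time and is no camera call; for the wrist camera it gives the pose at the moment of the call.
- ctrl.finish_job(): hands the job in; it is judged then, once.
The state is a dict: "clock": time; "qpos": joint angles; "qd": joint speeds; "tau": joint torques, N m; "eef_pos": TCP position; "tool_rot": TCP orientation; "force": force on the tool from outside, world axes, zero at the start; "torque": the same for the moment, N m; "width": finger opening in mm; "gripper_force": force on a finger pad.
Only numpy, scipy, OpenCV 4.12 (cv2) and the standard library are available. Lean on these libraries where they do the work, as an engineer would, in place of code of your own. Each camera call takes 0.05 s, during which the arm holds its last target. There are 200 camera calls.

## Working session

There is one attempt and no reset: what is moved stays moved. The work goes in short steps, Python scripts to look and compute and a tool call to move; the robot and the scene stay as the last step left them, time stands still between calls to the robot, and variables do not carry over. Pictures are saved under pics/ and viewed, at most 10 in all, crops included, and the job is handed in when it is done.

Besides the shell and the picture viewer there is one more tool, called after "Call:" in YAML: its name, and indented under it one key for each argument. carry_out: Moves the arm, as the interface text tells. Its arguments: {"type":"object","properties":{"deltas":{"type":"array"}},"required":["deltas"]}

```bash
ls; mkdir -p pics
python3 - <<'E'
from cell import ctrl
import cv2,numpy as np
print(ctrl.read_state(), ctrl.grip_depth)
ims=[]
for n in("scene","top"):
    im=ctrl.get_image(n); cv2.imwrite(f"pics/{n}0.png",im[...,::-1])
    c=ctrl.calibration(n); print(n,np.round(c["mtx"],1).tolist(),np.round(c["R"],3).tolist(),np.round(c["t"],1))
E
```

```text
pics
{'clock': 0.0, 'qpos': array([ 1.07521712,  0.62939336,  0.03843044,  1.51838863, -0.02700294,
        0.99630419, -0.02000414]), 'qd': array([-0.00233564,  0.0015093 , -0.00019507, -0.00265875,  0.00124372,
       -0.00137936, -0.00075665]), 'tau': array([-1.50901842e-04, -5.63401437e+01,  1.22607082e+00, -1.93444920e+01,
        1.09188686e-02,  1.03875477e-02, -5.86243331e-06]), 'eef_pos': array([ 270.59956529, -590.28719781,  230.35168565]), 'tool_rot': array([-3.13961692e+00,  1.98724989e-05,  4.29782333e-01]), 'force': array([ 0.49662919, -0.01031977, -0.81765354]), 'torque': array([-0.00035055, -0.00047891,  0.01792104]), 'gripper_force': 0.0, 'width': 85.25047670896234} 18.700000000000003
scene [[493.9, 0.0, 253.4], [0.0, 493.9, 191.8], [0.0, 0.0, 1.0]] [[-0.442, -0.897, 0.004], [-0.369, 0.178, -0.912], [0.818, -0.405, -0.41]] [250.4 275.2 651.4]
top [[376.4, 0.0, 256.2], [0.0, 376.4, 196.7], [0.0, 0.0, 1.0]] [[0.025, -1.0, -0.007], [-0.991, -0.023, -0.131], [0.13, 0.01, -0.991]] [-26.6 537.6 872.6]
```

View pics/scene0.png

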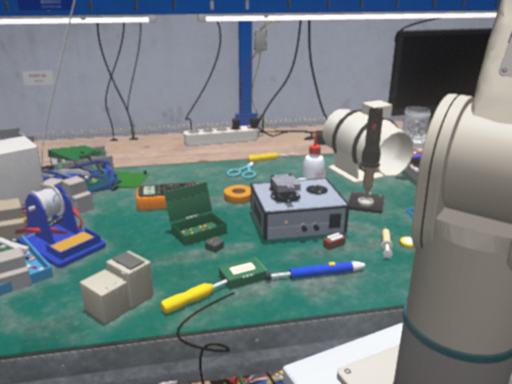

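View pics/top0.png

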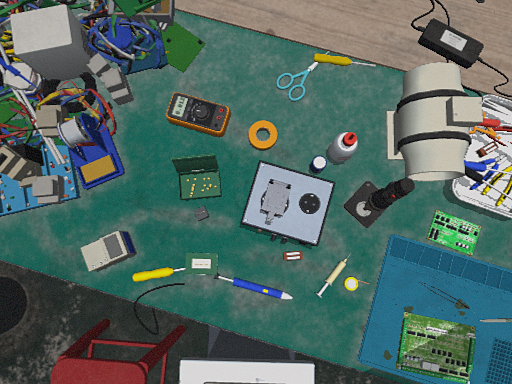

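The scene view shows the grey unit at (298,208), the open green tin at (197,215) and the relay at (214,244). In the top view the unit is at (288,203), the flip cover at (275,200), the outlet at (310,203), the open tin at (199,180) and the small green box at (200,263).

Look-alikes, top-view pixels:
- **Tin:** the open hinged box at (199,180), or the smaller green box at (200,263).
- **Cap/cover:** the cover at (275,200), the round outlet at (310,203), or the capacitor at (318,163).

I choose the cover at (275,200) and the tin at (199,180), and check both in a crop.

```bash
python3 - <<'E'
import cv2,numpy as np
a=cv2.imread("pics/top0.png")[145:255,165:345]; b=cv2.imread("pics/scene0.png")[165:250,160:355]
a=cv2.resize(a,None,fx=4,fy=4,interpolation=cv2.INTER_CUBIC)[:, :720]
cv2.imwrite("pics/c1.png",a);
E
cat > h.py <<'E'
import numpy as np,cv2
from cell import ctrl
def ray(c,uv):
    d=np.linalg.inv(c["mtx"])@np.array([uv[0],uv[1],1.]); R=np.array(c["R"]);t=np.array(c["t"])
    return -R.T@t, R.T@d
def plane(c,uv,z):
    o,d=ray(c,uv); return o+d*(z-o[2])/d[2]
def tri(obs):
    A=np.zeros((3,3));b=np.zeros(3)
    for c,uv in obs:
        o,d=ray(c,uv);d=d/np.linalg.norm(d);P=np.eye(3)-np.outer(d,d);A+=P;b+=P@o
    X=np.linalg.solve(A,b); return X
def proj(c,X):
    p=np.array(c["mtx"])@(np.array(c["R"])@np.array(X,float)+np.array(c["t"])); return p[:2]/p[2]
E
```

```text
(no output)
```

View pics/c1.png

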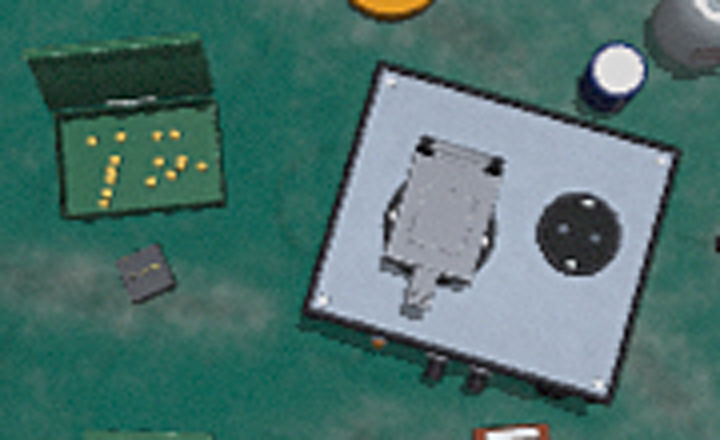

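The crop shows the cover (445,215) with its tab end at (413,308), hinge ears at (425,145) and (495,163), the outlet at (578,235), and the open tin's walls with corners near (60,112), (217,103), (226,204) and (64,217).

Run:
```python
from h import *
c=ctrl.calibration("top")
f=lambda u,v,z:plane(c,(165+u/4-.375,145+v/4-.375),z)[:2].round(1)
U=np.array([f(*p,70) for p in[(381,65),(680,152),(609,393),(307,305)]]);print(U.tolist())
print("ctr",U.mean(0)); e=(U[0]-U[1]+U[3]-U[2]);yaw=np.arctan2(e[1],e[0])-np.pi/2;print("yaw",yaw, np.linalg.norm(U[0]-U[1]),np.linalg.norm(U[0]-U[3]))
R=np.array([[np.cos(yaw),-np.sin(yaw)],[np.sin(yaw),np.cos(yaw)]])
print("holder",U.mean(0)+R@[-8,30],"hinge",U.mean(0)+R@[32,30],"tab",U.mean(0)+R@[-51,30])
print("tab seen z95",f(416,296,98),"end",f(412,312,98),"ears",f(425,145,101),f(495,163,101))
T=np.array([f(*p,25) for p in[(58,112),(218,102),(227,204),(63,217)]]);print(T.tolist(),T.mean(0))
e=(T[0]-T[1]+T[3]-T[2]);print("tinyaw",np.arctan2(e[1],e[0])-np.pi/2,np.linalg.norm(T[0]-T[1]),np.linalg.norm(T[0]-T[3]))
g=[f(*p,0) for p in [(87,435),(212,435)]];print("small",np.linalg.norm(g[0]-g[1]))
s=ctrl.calibration("scene");print("wrist",ctrl.calibration("wrist"))
print(cv2.Rodrigues(np.eye(3))[0].T)
```

```text
[[618.4, -20.4], [570.8, -195.5], [430.6, -154.7], [476.6, 18.8]]
ctr [524.1  -87.95]
yaw -0.2623156356005987 181.45459487155458 147.11859161914236
holder [524.15319337 -56.90169617] hinge [562.78487668 -67.27440288] tab [482.62413381 -45.75103646]
tab seen z95 [481.2 -43.1] end [472.3 -41. ] ears [566.  -46.3] [556.7 -85.7]
[[594.6, 177.9], [603.2, 79.5], [540.0, 71.6], [529.6, 171.4]] [566.85 125.1 ]
tinyaw 0.09557072440568382 98.77509807638766 65.32419153728578
small 76.923468460542
wrist {'mtx': array([[323.05780448,   0.        , 255.35379889],
       [  0.        , 323.05780448, 192.53270613],
       [  0.        ,   0.        ,   1.        ]]), 'R': array([[ 0.4170952 , -0.90886217, -0.00106878],
       [-0.87648087, -0.40254532,  0.26408057],
       [-0.24044308, -0.10920997, -0.96450003]]), 't': array([-647.43318616,  -35.09043973,  376.5902692 ])}
[[0. 0. 0.]]
```

Call:
carry_out:
  deltas: [0,0,0,0.0354,-0.0335,-0.003,-1,0,0,0,0.0354,-0.0335,-0.003,-1,0,0,0,0.0354,-0.0335,-0.003,-1,0,0,0,0.0354,-0.0335,0,-1,0,0,0,0.0354,-0.0335,0,-1,0,0,0,0.0354,-0.0335,0,-1,0,0,0,0.0354,-0.0335,0,-1,0,0,0,0.0354,-0.0335,0,-1,0,0,0,0.0354,-0.0335,0,-1,0,0,0,0.0354,-0.0335,0,-1,0,0,0,0.0354,-0.0335,0,-1,0,0,0,0.0354,-0.0335,0,-1]

```text
clock: 1.6
eef_pos: [489.8, -47.0, 240.2]
tool_rot: [3.142, 0.0, 0.43]
force: [0.7, 0.3, -0.1]
width: 85.4
gripper_force: 0.0
```

Call:
carry_out:
  deltas: [0,0,-10,0,0,0,-1,0,0,-10,0,0,0,-1,0,0,-10,0,0,0,-1,0,0,-10,0,0,0,-1,0,0,-10,0,0,0,-1,0,0,-10,0,0,0,-1,0,0,-10,0,0,0,-1,0,0,-10,0,0,0,-1,0,0,-10,0,0,0,-1,0,0,-10,0,0,0,-1,0,0,-10,0,0,0,-1,0,0,-10,0,0,0,-1]

```text
clock: 3.1
eef_pos: [489.2, -48.6, 240.1]
tool_rot: [-3.141, -0.001, 2.53]
force: [-0.3, -0.2, -0.1]
width: 85.4
gripper_force: 0.0
```

Call:
carry_out:
  deltas: [0,0,-10,0,0,0,-1,0,0,-10,0,0,0,-1,0,0,0,0,0,0,-1]

```text
clock: 3.48
eef_pos: [489.2, -48.6, 240.0]
tool_rot: [3.141, -0.001, 2.871]
force: [0.8, 0.2, -0.1]
width: 85.4
gripper_force: 0.0
```

Run:
```python
from h import *
s=ctrl.read_state();print(s["clock"],s["eef_pos"],s["tool_rot"],s["qpos"].round(2),s["force"])
import pickle
c=ctrl.calibration("wrist");im=ctrl.get_image("wrist");pickle.dump((c,im),open("w1.pkl","wb"))
cv2.imwrite("pics/w1.png",im[...,::-1])
```

```text
3.475 [489.23485489 -48.64615972 239.98965505] [ 3.14131211e+00 -8.99329002e-04  2.87107891e+00] [ 0.52  0.46 -0.68  1.92  0.37  0.88  0.95] [ 0.79026372  0.2174658  -0.05611179]
```

View pics/w1.png

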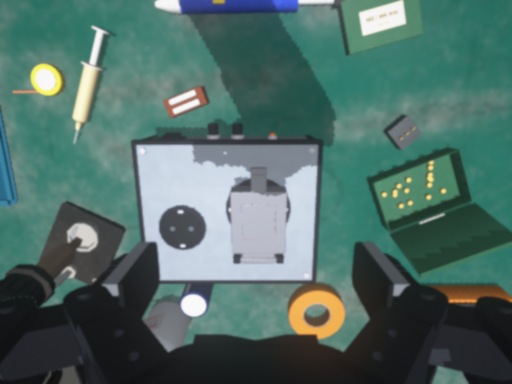

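The wrist view shows the cover at (258,225), its tab from (259,168) to (260,190), ears at (237,260) and (280,260), the outlet at (182,227), and the tin at (420,190) with its lid at (452,237). I triangulate against the top view.

Run:
```python
from h import *
import pickle
cw,im=pickle.load(open("w1.pkl","rb"));ct=ctrl.calibration("top");g=lambda u,v:(165+u/4-.375,145+v/4-.375)
for n,w,t in[("tabend",(259,168),(412,313)),("earL",(279,260),(426,145)),("earR",(237,260),(494,164)),("c0",(315,281),(381,65)),("c1",(144,281),(680,152)),("c3",(322,144),(307,305)),("c2",(134,144),(609,393)),("outlet",(182,228),(578,235)),
 ("tinA",(369,180),(63,217)),("tinB",(458,151),(227,204)),("tinC",(471,203),(218,102)),("tinD",(386,229),(58,112))]:
    X=tri([(cw,w),(ct,g(*t))]);print(n,X.round(1),(proj(cw,X)-w).round(1),(proj(ct,X)-g(*t)).round(1))
U=np.array([plane(cw,w,70) for w in[(315,281),(144,281),(134,144),(322,144)]]);print(U.round(1).tolist(),U.mean(0))
e=(U[0]-U[1]+U[3]-U[2]);print("yaw",np.arctan2(e[1],e[0])-np.pi/2)
for w in [(259,168),(260,180),(260,192)]: print(w,plane(cw,w,98).round(1))
print("tcp proj",proj(cw,[489,-48,240]))
cv2.imwrite("pics/c2.png",cv2.resize(im[150:275,130:330,::-1],None,fx=4,fy=4,interpolation=cv2.INTER_CUBIC))
```

```text
tabend [469.2 -39.7 139.4] [-0.5  0.1] [-0.2 -0. ]
earL [565.4 -46.3 104.5] [-0.5  0.1] [-0.2 -0. ]
earR [556.1 -84.8 101.8] [-0.4 -0. ] [-0.2 -0.1]
c0 [618.6 -18.5  68.6] [-1.7  0.6] [-0.8  0.1]
c1 [ 571.3 -196.9   64.6] [0.4 0.2] [0.1 0.2]
c3 [474.6  19.1  83.4] [-0.7  1.4] [-0.4  0.5]
c2 [ 429.3 -156.7   57.3] [0.5 1.5] [-0.   0.7]
outlet [ 521.5 -136.3   68.1] [-0.6 -0.4] [-0.2 -0.2]
tinA [558.  149.5 -84.9] [ 29.5 -17. ] [16.8 -5.1]
tinB [494.6  58.9 214.7] [-7.4 40.3] [-4.  10.4]
tinC [546.3  75.9 181.5] [-14.8  41. ] [-7.4 12.1]
tinD [615.7 142.8 -24.3] [ 33.8 -15.2] [17.9 -4. ]
[[617.5, -16.6, 70.0], [568.4, -194.4, 70.0], [427.6, -151.7, 70.0], [475.7, 22.2, 70.0]] [522.30678032 -85.11606953  70.        ]
yaw -0.2695358481830523
(259, 168) [476.9 -41.   98. ]
(260, 180) [487.8 -43.1  98. ]
(260, 192) [498.5 -46.   98. ]
tcp proj [254.45388086 251.62657024]
```

View pics/c2.png

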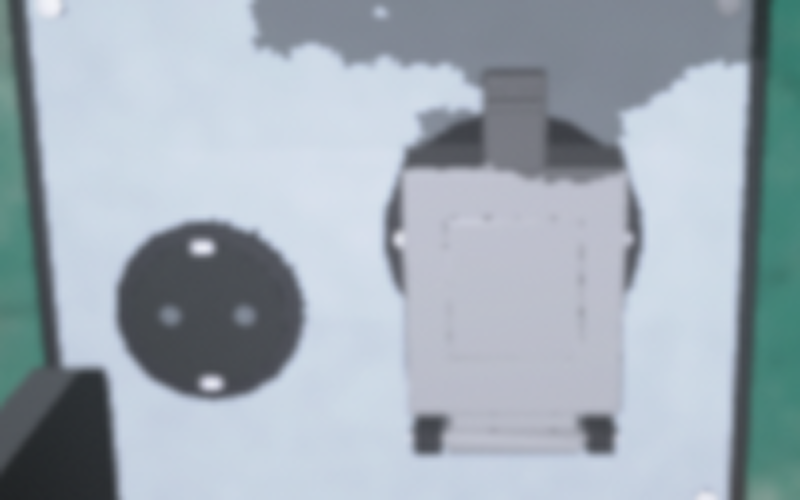

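The enlarged wrist crop shows the tab's free end at crop (515,70), i.e. pixel (258.8,167.5), with its sides at crop columns 485 and 547. I take a second wrist view from a shifted pose to get its height.

Call:
carry_out:
  deltas: [0,0,0,0.02,0.001,0.012,-1,0,0,0,0.02,0.001,0.012,-1,0,0,0,0.02,0,0.012,-1,0,0,0,0,0,0,-1,0,0,0,0,0,0,-1]

```text
clock: 4.15
eef_pos: [433.6, -30.7, 204.9]
tool_rot: [3.141, 0.002, 2.872]
force: [0.3, -0.3, 0.3]
width: 85.3
gripper_force: 0.0
```

Run:
```python
from h import *
import pickle
s=ctrl.read_state();print(s["clock"],s["eef_pos"],s["tool_rot"])
c=ctrl.calibration("wrist");im=ctrl.get_image("wrist");pickle.dump((c,im),open("w2.pkl","wb"))
print([proj(c,X).round(0) for X in([473,-41.7,100],[560.7,-65.6,101])])
cv2.imwrite("pics/w2.png",im[100:384,150:400,::-1].repeat(2,0).repeat(2,1))
```

```text
4.15 [433.60806456 -30.69135607 204.86328546] [3.14108751e+00 1.84216023e-03 2.87180177e+00]
[array([254., 242.]), array([255., 336.])]
```

View pics/w2.png

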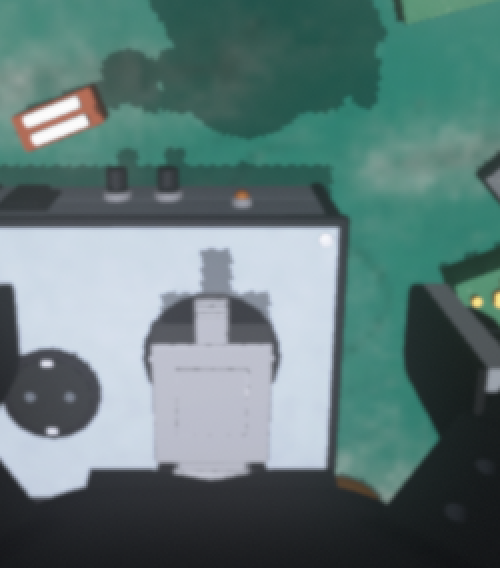

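In this view the tab's free end is at crop (212,298), i.e. pixel (256,249). The cover's front edge is at crop row 345, i.e. pixel row 272.5.

Run:
```python
from h import *
import pickle
c1,_=pickle.load(open("w1.pkl","rb"));c2,_=pickle.load(open("w2.pkl","rb"));ct=ctrl.calibration("top")
for n,a,b in[("tabend",(258.6,167.7),(255.8,248.8)),("front",(258.7,191.5),(255.8,272.3)),("frontcorner case",(322.5,144),(323,211)),]:
    X=tri([(c1,a),(c2,b)]);print(n,X.round(1),(proj(c1,X)-a).round(1))
u=np.array([np.cos(-.266),np.sin(-.266)])
for z in(98,103,108): print(z,plane(c2,(255.8,248.8),z).round(1),plane(c1,(258.6,167.7),z).round(1))
g=lambda u,v:(165+u/4-.375,145+v/4-.375)
T=[]
for n,w,t in[("tinB",(369,180),(227,204)),("tinA",(458,151),(63,217)),("tinD",(471,203),(58,112)),("tinC",(386,229),(218,102))]:
    X=tri([(c1,w),(ct,g(*t))]);T.append(X);print(n,X.round(1),(proj(c1,X)-w).round(1))
print(np.mean(T,0))
```

```text
tabend [474.  -40.7 112.3] [0.1 0. ]
front [494.3 -46.2 111.5] [0. 0.]
frontcorner case [477.4  23.9  60.3] [-0.5  0. ]
98 [480.5 -42.4  98. ] [476.6 -41.3  98. ]
103 [478.2 -41.8 103. ] [475.7 -41.1 103. ]
108 [475.9 -41.1 108. ] [474.7 -40.9 108. ]
tinB [540.   73.3  18. ] [-0.6  0.9]
tinA [529.3 170.5  28.8] [ 0.1 -0.2]
tinD [593.2 177.2  30. ] [-0.3  0.5]
tinC [603.2  81.   21.4] [-0.8  0.8]
[566.4355079  125.47518314  24.56448019]
```

Call:
carry_out:
  deltas: [0,0,0,-0.025,0.0005,0.015,0,0,0,0,-0.0245,0.0005,0.015,0,0,0,0,0,0,0.02,0,0,0,0,0,0,0.02,0,0,0,0,0,0,0.015,0,0,0,0,0,0,0.01,0,0,0,0,0,0,0.008,0,0,0,0,0,0,0,0]

```text
clock: 5.2
eef_pos: [480.2, -42.8, 101.1]
tool_rot: [-3.141, -0.0, 2.873]
force: [0.0, -0.1, 0.1]
width: 42.9
gripper_force: 0.0
```

Call:
carry_out:
  deltas: [0,0,0,0,0,0,0.4,0,0,0,0,0,0,0.4,0,0,0,0,0,0,1,0,0,0,0,0,0,1,0,0,0,0,0,0,1,0,0,0,0,0,0,1]

```text
clock: 5.95
eef_pos: [480.2, -43.3, 101.4]
tool_rot: [-3.141, 0.0, 2.873]
force: [-0.1, -2.7, 1.8]
width: 11.5
gripper_force: 58.5
```

Run:
```python
from h import *
s=ctrl.read_state();print(s["clock"],s["eef_pos"],s["tool_rot"],s["force"],s["torque"],s["width"],s["gripper_force"])
a=ctrl.get_image("wrist")[160:,130:400,::-1]; b=ctrl.get_image("scene")[150:250,200:370,::-1]
b=cv2.resize(b,(448*170//200,224),interpolation=cv2.INTER_CUBIC); w=np.zeros((224,270+b.shape[1],3),np.uint8);w[:,:270]=a;w[:,270:]=b;cv2.imwrite("pics/g1.png",w)
```

```text
5.95 [480.20616397 -43.33591541 101.37340057] [-3.14086559e+00  1.46850741e-04  2.87274725e+00] [-0.10891573 -2.7068556   1.78785161] [-0.68841392 -0.0476546   0.01121715] 11.46243073333727 58.508416414260864
```

View pics/g1.png

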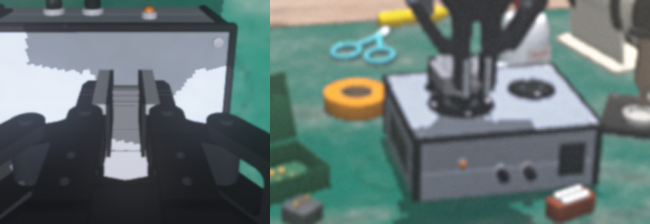

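Call:
carry_out:
  deltas: [0,0,0,-0.0023,0,-0.0139,1,0,0,0,-0.0046,0,-0.0133,1,0,0,0,-0.0068,0,-0.0123,1,0,0,0,-0.0088,0,-0.011,1,0,0,0,-0.0105,0,-0.0094,1,0,0,0,-0.012,0,-0.0074,1,0,0,0,0,0,0,1]

```text
clock: 6.92
eef_pos: [524.3, -55.5, 168.7]
tool_rot: [3.141, 0.001, 2.872]
force: [3.0, -4.8, -7.0]
width: 10.4
gripper_force: 58.5
```

Call:
carry_out:
  deltas: [0,0,0,-0.0131,0,-0.0053,1,0,0,0,-0.0138,0,-0.003,1,0,0,0,-0.0141,0,-0.0006,1,0,0,0,0,0,0,1]

```text
clock: 7.42
eef_pos: [562.9, -65.9, 179.5]
tool_rot: [-3.14, 0.0, 2.873]
force: [-4.0, -4.2, 12.3]
width: 7.9
gripper_force: 62.5
```

Run:
```python
from h import *
a=ctrl.get_image("wrist")[130:,130:400,::-1]; b=ctrl.get_image("scene")[120:250,200:370,::-1]
b=cv2.resize(b,(332,254),interpolation=cv2.INTER_CUBIC);w=np.hstack([a,b]);cv2.imwrite("pics/g2.png",w)
```

```text
(no output)
```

View pics/g2.png

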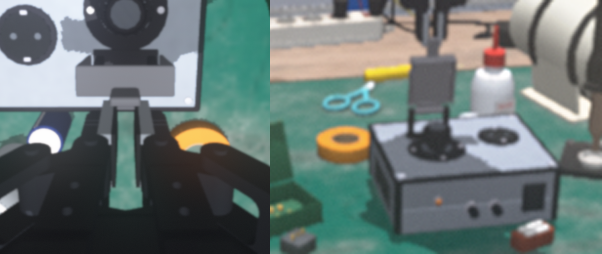

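The view shows the cover upright, with the tab still between the pads at (125,95) and the fuse cap exposed at (130,15). I continue along the arc, slightly higher to relieve the push.

Call:
carry_out:
  deltas: [0,0,0,-0.007,0,-0.002,1,0,0,0,-0.007,0,0.0005,1,0,0,0,-0.0068,0,0.0015,1,0,0,0,-0.0067,0,0.002,1,0,0,0,-0.0063,0,0.003,1,0,0,0,-0.0063,0,0.003,1,0,0,0,0,0,0,1]

```text
clock: 8.4
eef_pos: [601.9, -75.4, 169.1]
tool_rot: [3.141, -0.001, 2.874]
force: [-0.6, 0.9, -0.1]
width: 0.2
gripper_force: 0.0
```

Call:
carry_out:
  deltas: [0,0,0,0,0,-0.02,1,0,0,0,0,0,-0.02,1,0,0,0,0.019,0,0,1,0,0,0,0.019,0,0,1,0,0,0,0.019,0,0,1,0,0,0,0.02,0,0,1,0,0,0,0,0,0.018,1,0,0,0,0,0,0.02,1,0,0,0,0,0,0.02,1,0,0,0,0,0,0,1]

```text
clock: 9.65
eef_pos: [526.3, -55.3, 150.4]
tool_rot: [-3.141, -0.003, 2.874]
force: [-0.8, -0.2, -0.1]
width: -0.2
gripper_force: 0.0
```

Run:
```python
from h import *
s=ctrl.read_state();print(s["clock"],s["eef_pos"],s["force"])
a=ctrl.get_image("wrist")[100:,130:400,::-1]; b=ctrl.get_image("scene")[110:250,200:370,::-1]
b=cv2.resize(b,(345,284),interpolation=cv2.INTER_CUBIC);w=np.hstack([a,b]);cv2.imwrite("pics/g3.png",w)
```

```text
9.65 [526.26509262 -55.33448507 150.44475868] [-0.76343052 -0.16712818 -0.1437319 ]
```

View pics/g3.png

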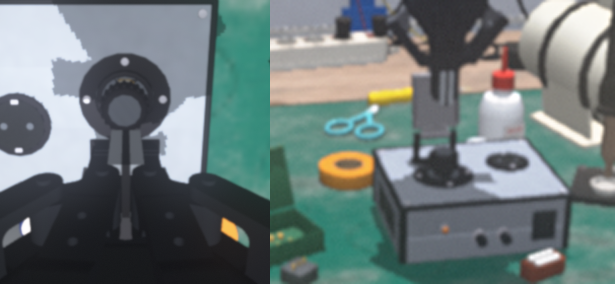

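The picture shows the cap at (125,110) in the wrist half, and the cover roughly upright behind the shut fingers. I push it back further with the fingertips.

Call:
carry_out:
  deltas: [0,0,0,-0.01,0,0,1,0,0,0,-0.01,0,0,1,0,0,0,-0.005,0,0,1,0,0,0,-0.005,0,0,1,0,0,0,-0.005,0,0,1,0,0,0,-0.005,0,0,1]

```text
clock: 10.5
eef_pos: [565.6, -66.4, 151.1]
tool_rot: [-3.141, -0.002, 2.873]
force: [-1.6, 0.2, -2.3]
width: -0.0
gripper_force: 1.1
```

Call:
carry_out:
  deltas: [0,0,0,-0.004,0,0,1,0,0,0,-0.004,0,0,1,0,0,0,-0.004,0,0,1]

```text
clock: 10.88
eef_pos: [577.6, -69.6, 151.3]
tool_rot: [-3.141, -0.001, 2.873]
force: [-3.0, 1.2, -2.2]
width: 0.2
gripper_force: 1.4
```

Call:
carry_out:
  deltas: [0,0,0,-0.004,0,0,1,0,0,0,0,0,0,1,0,0,0,0.02,0,-0.005,1,0,0,0,0.02,0,-0.01,0.5,0,0,0,0.02,0,-0.01,0,0,0,0,0.02,0,-0.01,0,0,0,0,0,0,0,0,0,0,0,0,0,0,0]

```text
clock: 11.88
eef_pos: [506.1, -49.8, 186.8]
tool_rot: [3.141, 0.003, 2.873]
force: [0.5, -0.4, 0.7]
width: 42.7
gripper_force: 0.0
```

```bash
cat > cap.py <<'E'
from h import *
import pickle,sys
s=ctrl.read_state();print(s["clock"],s["eef_pos"].round(1),s["tool_rot"].round(3))
c=ctrl.calibration("wrist");im=ctrl.get_image("wrist");pickle.dump((c,im),open(sys.argv[1],"wb"))
g=cv2.cvtColor(im,cv2.COLOR_RGB2GRAY)
p=proj(c,[522.3,-55,97]);print("pred top",p.round(1),"pred flange",proj(c,[522.3,-55,72]).round(1))
x,y=map(int,p)
q=g[max(0,y-60):y+75,x-65:x+65];print("min row",max(0,y-60),"col",x-65)
m=((q<95)*255).astype(np.uint8)
for t in(95,):
  cs,_=cv2.findContours(m,cv2.RETR_EXTERNAL,cv2.CHAIN_APPROX_NONE)
  for k in cs:
    if len(k)>60: print("flange ell",cv2.fitEllipse(cv2.convexHull(k)),cv2.contourArea(k),(x-65,max(0,y-60)))
h=cv2.HoughCircles(cv2.medianBlur(cv2.resize(q,None,fx=4,fy=4),5),cv2.HOUGH_GRADIENT,1,20,param1=60,param2=25,minRadius=40,maxRadius=160)
if h is not None:
  for cx,cy,r in h[0][:8]: print("circ",(x-65+cx/4).round(1),(max(0,y-60)+cy/4).round(1),(r/4).round(1))
E
python3 cap.py w3.pkl
```

```text
11.875 [506.1 -49.8 186.8] [3.141e+00 3.000e-03 2.873e+00]
pred top [253.3 220.5] pred flange [253.5 210.1]
min row 160 col 188
flange ell ((121.40839385986328, 108.6006851196289), (16.63846206665039, 72.77174377441406), 175.0907745361328) 739.5 (188, 160)
flange ell ((10.997323989868164, 113.76394653320312), (19.912006378173828, 80.65863800048828), 8.567641258239746) 866.5 (188, 160)
flange ell ((66.7408218383789, 70.49822235107422), (82.60247802734375, 122.32939910888672), 0.3576118052005768) 5136.0 (188, 160)
circ 255.1 208.4 37.6
circ 254.4 220.6 13.4
circ 249.9 209.1 33.8
circ 259.6 211.1 32.4
```

Call:
carry_out:
  deltas: [0,0,0,0.02,0,0,0,0,0,0,0.02,0,0,0,0,0,0,0,0,0,0]

```text
clock: 12.3
eef_pos: [465.6, -38.8, 186.3]
tool_rot: [-3.141, -0.001, 2.874]
force: [0.7, -0.0, 0.8]
width: 42.6
gripper_force: 0.0
```

```bash
python3 cap.py w4.pkl
python3 - <<'E'
from h import *
import pickle
c,_=pickle.load(open("w3.pkl","rb"))
print(plane(c,(255.1,208.4),72),plane(c,(254.4,220.6),97))
E
```

```text
12.3 [465.6 -38.8 186.3] [-3.141e+00 -1.000e-03  2.874e+00]
pred top [253.5 271.2] pred flange [253.7 256.8]
min row 211 col 188
flange ell ((65.69473266601562, 95.29248809814453), (138.08763122558594, 216.0140838623047), 2.728874444961548) 3280.0 (188, 211)
flange ell ((67.23583984375, 68.01193237304688), (80.48600006103516, 116.36605072021484), 179.13662719726562) 4496.5 (188, 211)
circ 258.4 255.1 33.5
circ 250.1 255.4 32.4
circ 254.4 252.1 37.6
circ 263.1 257.4 28.8
circ 254.9 272.9 12.9
circ 254.4 312.6 29.4
circ 240.4 256.4 22.7
[521.19757625 -53.30378863  72.        ] [522.56704321 -54.186075    97.        ]
```

Call:
carry_out:
  deltas: [0,0,0,-0.02,0,0,0,0,0,0,-0.02,0,0,0,0,0,0,-0.0188,0,0,0,0,0,10,0,0,0.01,0,0,0,10,0,0,0.015,0,0,0,10,0,0,0.015,0,0,0,10,0,0,0.015,0,0,0,0,0,0,0,0]

```text
clock: 13.35
eef_pos: [523.1, -54.6, 130.5]
tool_rot: [-3.14, -0.0, 2.177]
force: [-0.3, 1.3, -0.2]
width: 42.5
gripper_force: 0.0
```

```bash
python3 - <<'E'
from h import *
s=ctrl.read_state();p=s["eef_pos"];y=s["tool_rot"][2];print(s["clock"],p.round(1),s["tool_rot"].round(3),s["qpos"].round(2),s["force"].round(1))
d=np.array([522.3,-54.3])-p[:2];print("dx",d@[np.cos(y),np.sin(y)],"dy",d@[np.sin(y),-np.cos(y)],"dz",p[2]-77)
c=ctrl.calibration("wrist");print(proj(c,[522.3,-54.3,97]))
E
python3 cap.py w5.pkl
```

```text
13.35 [523.1 -54.6 130.5] [-3.14  -0.     2.177] [ 0.3   0.62 -0.38  1.95  0.37  0.64  0.3 ] [-0.3  1.3 -0.2]
dx 0.7440447923948784 dy -0.4955643465550795 dz 53.491605401982696
[255.24125212 225.87881967]
13.35 [523.1 -54.6 130.5] [-3.14  -0.     2.177]
pred top [254.6 226.8] pred flange [254.8 212.8]
min row 166 col 189
flange ell ((16.284162521362305, 132.52493286132812), (32.97121810913086, 130.79554748535156), 179.31996154785156) 1217.5 (189, 166)
flange ell ((80.74696350097656, 67.4542236328125), (105.3675308227539, 156.3520965576172), 149.2341766357422) 8998.0 (189, 166)
```

Descend and close.

Call:
carry_out:
  deltas: [0,0,0,0.0007,-0.0005,0.015,0,0,0,0,0,0,0.015,0,0,0,0,0,0,0.01,0,0,0,0,0,0,0.008,0,0,0,0,0,0,0.005,0,0,0,0,0,0,0,0]

```text
clock: 14.15
eef_pos: [521.6, -54.1, 78.3]
tool_rot: [-3.141, -0.0, 2.175]
force: [1.1, -0.9, 0.1]
width: 42.3
gripper_force: 0.0
```

Call:
carry_out:
  deltas: [0,0,0,0,0,0,0.25,0,0,0,0,0,0,1,0,0,0,0,0,0,1,0,0,0,0,0,0,1,0,0,0,0,0,0,1]

```text
clock: 14.78
eef_pos: [522.1, -54.0, 78.7]
tool_rot: [3.141, 0.0, 2.175]
force: [1.4, -0.3, 1.9]
width: 27.7
gripper_force: 59.0
```

Call:
carry_out:
  deltas: [0,0,0,0,0,-0.001,1,0,0,-4,0,0,-0.0003,1,0,0,-4,0,0,-0.0003,1,0,0,-4,0,0,-0.0003,1,0,0,0,0,0,0,1]

```text
clock: 15.4
eef_pos: [520.7, -54.5, 80.0]
tool_rot: [-3.14, -0.001, 2.383]
force: [-0.9, -0.1, -1.4]
width: 27.7
gripper_force: 59.8
```

Run:
```python
from h import *
s=ctrl.read_state();print(s["eef_pos"],s["tool_rot"],s["force"],s["torque"])
```

```text
[520.70483062 -54.51043577  79.95570832] [-3.13998139e+00 -1.41038287e-03  2.38343084e+00] [-0.93461425 -0.0741369  -1.37902703] [-0.08899608  0.21283638  0.01697517]
```

Call:
carry_out:
  deltas: [0,0,-4,0,0,-0.0012,1,0,0,-4,0,0,-0.0003,1,0,0,0,0,0,0,1]

```text
clock: 15.78
eef_pos: [520.4, -54.8, 80.9]
tool_rot: [-3.14, -0.002, 2.522]
force: [-0.1, -2.0, -10.5]
width: 27.7
gripper_force: 60.3
```

Run:
```python
from h import *
s=ctrl.read_state();print(s["eef_pos"],s["tool_rot"],s["force"],s["torque"])
```

```text
[520.38887258 -54.78146765  80.85746994] [-3.13954587e+00 -2.23961227e-03  2.52202545e+00] [ -0.08570542  -1.99723308 -10.49553643] [-0.26024549  0.04359709  0.05058656]
```

Call:
carry_out:
  deltas: [0,0,-4,0,0,0,1,0,0,-4,0,0,-0.0001,1,0,0,0,0,0,0,1]

```text
clock: 16.15
eef_pos: [520.6, -54.6, 81.5]
tool_rot: [-3.14, -0.002, 2.661]
force: [-2.3, -1.2, -7.5]
width: 27.5
gripper_force: 60.6
```

Call:
carry_out:
  deltas: [0,0,-4,0,0,-0.0002,1,0,0,0,0,0,0,1]

```text
clock: 16.4
eef_pos: [520.9, -54.5, 82.1]
tool_rot: [-3.14, -0.001, 2.731]
force: [-2.2, -1.6, -3.0]
width: 27.6
gripper_force: 61.0
```

Call:
carry_out:
  deltas: [0,0,-4,0,0,-0.0002,1,0,0,0,0,0,0,1]

```text
clock: 16.65
eef_pos: [521.7, -54.4, 82.9]
tool_rot: [-3.141, 0.0, 2.801]
force: [-2.2, -1.3, 1.6]
width: 27.4
gripper_force: 61.4
```

Call:
carry_out:
  deltas: [0,0,0,0,0,-0.0004,1,0,0,0,0,0,0,1,0,0,0,0,0,0,1]

```text
clock: 17.02
eef_pos: [521.7, -54.3, 83.0]
tool_rot: [-3.141, 0.0, 2.803]
force: [-2.6, -1.3, 0.8]
width: 27.6
gripper_force: 61.5
```

Run:
```python
from h import *
s=ctrl.read_state();print(s["eef_pos"],s["tool_rot"],s["force"],s["torque"])
```

```text
[521.74594961 -54.31500085  82.96268991] [-3.14120790e+00  2.12860233e-04  2.80281147e+00] [-2.59741555 -1.31426267  0.82100208] [-0.50098913  0.61639718  0.0177727 ]
```

Call:
carry_out:
  deltas: [0,0,-2,0,0,-0.0005,1,0,0,0,0,0,0,1]

```text
clock: 17.27
eef_pos: [522.0, -54.2, 83.4]
tool_rot: [3.141, 0.0, 2.839]
force: [-0.3, -1.7, 1.2]
width: 27.7
gripper_force: 61.4
```

Call:
carry_out:
  deltas: [0,0,-1,0,0,-0.0005,1,0,0,0,0,0,0,1]

```text
clock: 17.52
eef_pos: [522.0, -54.1, 83.9]
tool_rot: [3.141, 0.0, 2.856]
force: [-1.7, -1.3, 0.8]
width: 27.5
gripper_force: 61.4
```

Run:
```python
from h import *
s=ctrl.read_state();print(s["eef_pos"],s["tool_rot"],s["force"],s["torque"])
```

```text
[521.97583191 -54.09384127  83.89551723] [3.14128697e+00 3.91984656e-04 2.85589632e+00] [-1.67032941 -1.31030022  0.76848862] [-0.45821898  0.34150759  0.06553253]
```

The tool lifted 1 mm over 3 degrees with no downward load, so the thread has let go. I lift without turning, checking the force.

Call:
carry_out:
  deltas: [0,0,0,0,0,-0.001,1,0,0,0,0,0,-0.001,1,0,0,0,0,0,0,1]

```text
clock: 17.9
eef_pos: [522.1, -53.9, 85.9]
tool_rot: [3.141, 0.001, 2.856]
force: [-0.8, -0.9, -0.5]
width: 27.5
gripper_force: 61.3
```

Call:
carry_out:
  deltas: [0,0,0,0,0,-0.002,1,0,0,0,0,0,-0.002,1,0,0,0,0,0,0,1]

```text
clock: 18.27
eef_pos: [522.3, -53.6, 90.2]
tool_rot: [3.141, 0.001, 2.856]
force: [0.1, -0.3, -0.1]
width: 27.5
gripper_force: 61.3
```

Call:
carry_out:
  deltas: [0,0,0,0,0,-0.008,1,0,0,0,0,0,-0.01,1,0,0,0,0,0,-0.01,1,0,0,0,0,0,-0.01,1,0,0,0,0,0,-0.015,1,0,0,0,0,0,-0.02,1,0,0,0,0,0,-0.015,1,0,0,0,0,0,0,1]

```text
clock: 19.27
eef_pos: [522.6, -54.1, 179.2]
tool_rot: [3.141, 0.003, 2.856]
force: [-0.9, 0.6, -0.2]
width: 27.8
gripper_force: 61.3
```

Call:
carry_out:
  deltas: [0,0,0,0.0014,0.0229,0,1,0,0,0,0.0014,0.0229,0,1,0,0,0,0.0014,0.0229,0,1,0,0,0,0.0014,0.0229,0,1,0,0,0,0.0014,0.0229,0,1,0,0,0,0.0014,0.0229,0,1,0,0,0,0.0014,0.0229,0,1,0,0,0,0.0014,0.0229,0,1,0,0,0,0,0,0,1]

```text
clock: 20.4
eef_pos: [562.2, 126.9, 177.3]
tool_rot: [3.141, -0.001, 2.859]
force: [0.1, -0.1, -0.8]
width: 27.6
gripper_force: 61.3
```

Run:
```python
from h import *
s=ctrl.read_state();print(s["clock"],s["eef_pos"],s["tool_rot"],s["force"],s["width"])
a=ctrl.get_image("wrist")[:,100:,::-1]; b=ctrl.get_image("scene")[100:260,150:370,::-1]
b=cv2.resize(b,(388,282),interpolation=cv2.INTER_CUBIC);b=cv2.copyMakeBorder(b,0,102,0,0,cv2.BORDER_CONSTANT)
cv2.imwrite("pics/g4.png",np.hstack([a,b]))
```

```text
20.4 [562.2224093  126.92955244 177.30971543] [ 3.14058403e+00 -1.04343814e-03  2.85902051e+00] [ 0.05649094 -0.11069118 -0.77906009] 27.64220919779204
```

View pics/g4.png

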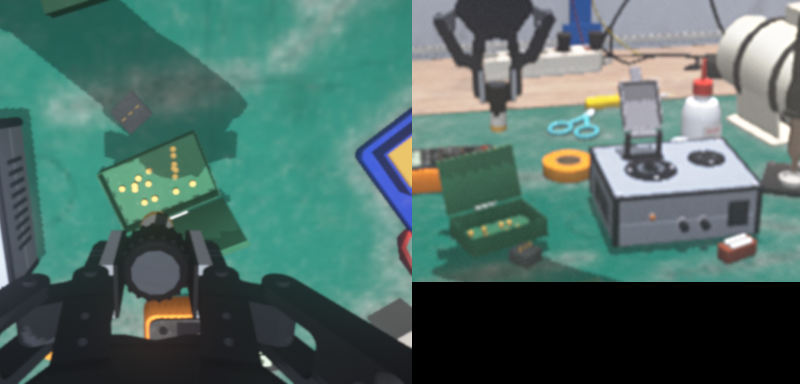

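The carrier hangs straight in the gripper with its foot at (498,122) in the scene half, the cover stands open at (640,110), and the tin with loose-looking bits is at (158,180). I pick a clear patch of the tin floor.

Run:
```python
from h import *
c=ctrl.calibration("top");t=plane(c,(165+130/4-.375,145+187/4-.375),3);print(t)
s=ctrl.read_state();p=s["eef_pos"];y=s["tool_rot"][2];d=t[:2]-p[:2];print("dx",d@[np.cos(y),np.sin(y)],"dy",d@[np.sin(y),-np.cos(y)])
w=ctrl.calibration("wrist");print("target in wrist",proj(w,t)-[100,0])
```

```text
[552.18626653 135.09984984   3.        ]
dx 12.646983808391616 dy 8.05608341570313
target in wrist [163.16284059 163.15913838]
```

Call:
carry_out:
  deltas: [0,0,0,0.0063,0.0025,0.01,1,0,0,0,0.0063,0.0025,0.02,1,0,0,0,0,0,0.025,1,0,0,0,0,0,0.025,1,0,0,0,0,0,0.02,1,0,0,0,0,0,0.015,1,0,0,0,0,0,0.008,1,0,0,0,0,0,0.005,1,0,0,0,0,0,0,1]

```text
clock: 21.62
eef_pos: [552.1, 133.2, 49.9]
tool_rot: [3.142, 0.0, 2.856]
force: [-0.6, 0.4, -1.4]
width: 28.0
gripper_force: 61.3
```

Call:
carry_out:
  deltas: [0,0,0,0,0,0.003,1,0,0,0,0,0,0.002,1,0,0,0,0,0,0,1]

```text
clock: 22.0
eef_pos: [552.0, 133.1, 44.8]
tool_rot: [-3.142, 0.0, 2.856]
force: [-0.0, 0.8, -0.8]
width: 27.6
gripper_force: 61.3
```

Call:
carry_out:
  deltas: [0,0,0,0,0,0.001,1,0,0,0,0,0,0.001,1,0,0,0,0,0,0,1]

```text
clock: 22.38
eef_pos: [551.9, 133.1, 42.8]
tool_rot: [-3.141, -0.0, 2.856]
force: [0.1, 0.5, -0.8]
width: 27.5
gripper_force: 61.3
```

Call:
carry_out:
  deltas: [0,0,0,0,0,0.001,1,0,0,0,0,0,0.001,1,0,0,0,0,0,0,1]

```text
clock: 22.75
eef_pos: [551.9, 133.1, 40.7]
tool_rot: [-3.141, -0.0, 2.856]
force: [1.0, 0.2, -1.6]
width: 27.5
gripper_force: 61.3
```

Call:
carry_out:
  deltas: [0,0,0,0,0,0.001,1,0,0,0,0,0,0,1]

```text
clock: 23.0
eef_pos: [551.9, 133.2, 39.7]
tool_rot: [-3.141, -0.0, 2.856]
force: [-0.4, -0.8, 0.3]
width: 27.7
gripper_force: 61.3
```

Call:
carry_out:
  deltas: [0,0,0,0,0,0.001,1,0,0,0,0,0,0,1]

```text
clock: 23.25
eef_pos: [552.1, 133.2, 39.0]
tool_rot: [3.141, 0.0, 2.856]
force: [-0.1, 0.1, 0.0]
width: 27.8
gripper_force: 61.4
```

Call:
carry_out:
  deltas: [0,0,0,0,0,0.0007,1,0,0,0,0,0,0,1,0,0,0,0,0,0,1]

```text
clock: 23.62
eef_pos: [552.3, 133.2, 38.9]
tool_rot: [3.142, 0.001, 2.856]
force: [-1.6, -0.8, 7.4]
width: 27.4
gripper_force: 62.1
```

Call:
carry_out:
  deltas: [0,0,0,0,0,0.0007,1,0,0,0,0,0,0,1,0,0,0,0,0,0,1]

```text
clock: 24.0
eef_pos: [552.4, 133.2, 38.8]
tool_rot: [-3.142, 0.002, 2.856]
force: [-2.9, -1.7, 12.0]
width: 27.7
gripper_force: 62.6
```

Seated on the floor. I ease off and open.

Call:
carry_out:
  deltas: [0,0,0,0,0,-0.001,1,0,0,0,0,0,0,1,0,0,0,0,0,0,0.2,0,0,0,0,0,0,0.1,0,0,0,0,0,0,0,0,0,0,0,0,0,-0.1,0,0,0,0,0,0,-0.1]

```text
clock: 24.88
eef_pos: [551.9, 133.2, 38.3]
tool_rot: [3.142, -0.0, 2.856]
force: [0.0, -0.4, -0.3]
width: 47.0
gripper_force: 0.0
```

Call:
carry_out:
  deltas: [0,0,0,0,0,-0.005,-0.1,0,0,0,0,0,-0.01,-0.1,0,0,0,0,0,-0.02,-0.1,0,0,0,0,0,-0.03,-0.1,0,0,0,0,0,-0.04,-0.1,0,0,0,0,0,-0.04,-0.1,0,0,0,0,0,0,-0.1,0,0,0,0,0,0,-0.1]

```text
clock: 25.88
eef_pos: [551.6, 132.7, 183.4]
tool_rot: [-3.141, 0.0, 2.856]
force: [0.2, -0.0, 0.1]
width: 47.1
gripper_force: 0.0
```

Run:
```python
from h import *
s=ctrl.read_state();print(s["clock"],s["eef_pos"],s["width"],s["force"])
c=ctrl.calibration("wrist");im=ctrl.get_image("wrist");g=cv2.cvtColor(im,cv2.COLOR_RGB2GRAY)
p=proj(c,[552,133.2,57]);print("pred cap top",p)
x,y=map(int,p);y0=max(0,y-45);x0=x-45;q=g[y0:y+45,x0:x+45]
h=cv2.HoughCircles(cv2.medianBlur(cv2.resize(q,None,fx=4,fy=4),5),cv2.HOUGH_GRADIENT,1,20,param1=60,param2=25,minRadius=40,maxRadius=110)
print(None if h is None else [(round(float(x0+a/4),1),round(float(y0+b/4),1),round(float(r/4),1)) for a,b,r in h[0][:4]])
k,l,st,ce=cv2.connectedComponentsWithStats((q<70).astype(np.uint8));i=1+st[1:,4].argmax();print("dark",st[i],ce[i]+[x0,y0])
# cover check in the scene: grey blob of the open cover
b=ctrl.get_image("scene");a=cv2.imread("pics/scene0.png")[...,::-1]
d=np.abs(b.astype(int)-a).max(2)>40;k,l,st,ce=cv2.connectedComponentsWithStats(d.astype(np.uint8))
for i in range(1,k):
    if st[i,4]>25: print("changed",st[i])
for z in(1.8,2.0,2.2): print("tab end expected",z,proj(ctrl.calibration("scene"),np.array([560.7,-65.6,101])+91*np.array([-.965*np.cos(z),.263*np.cos(z),np.sin(z)])))
```

```text
25.875 [551.63465544 132.71884074 183.442791  ] 47.051210383399436 [ 0.19561196 -0.01273821  0.13901928]
pred cap top [255.27594253 187.52493427]
[(256.1, 189.1, 10.7)]
dark [ 31  22  33  33 355] [258.27042254 176.21690141]
changed [168   0  43  15 581]
changed [  398     0   105   216 13741]
changed [164  15  12  32 149]
changed [201  14  11  33 230]
changed [ 159   49   72  108 3525]
changed [498  66   8  11  51]
changed [476  89  16  23 227]
changed [471 104  41  58 298]
changed [424 112   6   5  26]
changed [267 145  24  30 567]
changed [499 164   5  17  47]
changed [272 175  29  17 221]
changed [406 187   9  31 172]
changed [284 199  10  10  56]
changed [421 198   5  39  50]
changed [489 212   8   7  28]
changed [501 217  11   7  59]
changed [487 221  12  32  60]
changed [195 224   9   8  36]
changed [508 241   4  14  31]
changed [227 259  40  14 262]
changed [290 267  17   6  70]
changed [311 266   9   5  28]
changed [271 271  19   5  55]
changed [290 280  29   9  84]
changed [ 339  329   62   55 1967]
changed [508 372   4  12  34]
tab end expected 1.8 [280.05476947 134.68150428]
tab end expected 2.0 [278.13359504 134.90351821]
tab end expected 2.2 [276.39627085 136.7238713 ]
```

```bash
python3 -c "
from cell import ctrl
print(ctrl.finish_job())"
```

```text
the job is handed in; nothing more can be done
None
```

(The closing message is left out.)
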